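Warm a beaker: unnest it and switch on the hotplate

TASK

Pull the top steel beaker straight out of the one it is nested in on the leaning holder, and set it down gently, upright, on the middle of the hotplate's round plate. Then, once it stands there, flip the hotplate's toggle switch over to its other side to turn it on. Leave the jar, mug and bowl where they are.

Things in the scene. Friction and masses are not known exactly. Their poses are not given: they have to be found in the camera images.
- beaker: Loose tapered round steel beaker, open at the top, 125 mm tall, outer diameter 43 mm at the foot, 62 mm at the rim, wall 2.5 mm, 0.1 to 0.2 kg. Origin: centre of its underside; z axis points out of its mouth. At the start its lower 67 mm sit inside the fixed lower beaker; the upper 58 mm stand out and can be gripped across the outside.
- beaker_rim (a point): Centre of the loose beaker's mouth, 125 mm along its z axis from its origin. The beaker binds in the lower one: a steady pull of about 7 to 13 N (weight included) along the axis frees it, the drag fading over the first 40 mm; it is wholly out after 67 mm.
- stack: The lower steel beaker, same shape, fixed in the holder and leaning 0.45 rad (25.8 degrees) from vertical towards the robot. Origin: centre of its underside; z axis: the leaning axis, out of its mouth, along which the top beaker comes out; y axis is level. Its rim is 125 mm along z; the top beaker's underside starts 58 mm along z.
- holder: Fixed light wooden stand, base 175 x 120 x 14 mm with two small side cheeks (97 mm high, 104 mm over their outsides), carrying the leaning lower beaker. Origin on the counter under the stand; -x is its front.
- hotplate: Fixed white electric hotplate, casing 260 x 190 mm, casing top 50 mm above the counter, with a dark round plate of 150 mm diameter whose top is 60 mm above the counter. Origin on the counter, below the centre of the round plate; the casing reaches 165 mm to -x (front, nearer the robot) and 95 mm to +x.
- plate_centre (a point): Centre of the top of the hotplate's round plate.
- toggle (a joint): Angle of the hotplate's toggle bat, which turns about the hotplate's x axis. -0.42 rad: off, leaning to the hotplate's +y (the robot's left); +0.42 rad: on, leaning to -y. It is over-centred and falls to the nearer side: about 1 N sideways near the tip moves it, and past 0 it goes over by itself.
- toggle_tip (a point): Tip of the toggle bat: a tapered steel bat 52 mm long, 15 mm thick near the tip, standing on the front part of the casing. Its pivot is 130 mm in front of the plate's centre (hotplate frame x = -130, y = 0 mm), 54 mm above the counter.
- jar: Bystander: lidded glass jar, 72 mm diameter, 110 mm tall. Origin: centre of its underside.
- mug: Bystander: white mug, 82 mm diameter, 90 mm tall. Origin: centre of its underside.
- bowl: Bystander: white bowl, 140 mm diameter, 60 mm tall. Origin: centre of its underside.
Mind the look-alikes: they are no part of the job. Leave any blue or purple look-alike of the beaker alone.

How it is judged:
By the outcome, as a careful person would: the job done as asked, in the order asked, and still so for the second after the job is handed in, with the robot touching nothing.
It also fails if it takes over 58 s, if anything falls off the work surface, if the arm or the gripper's body presses on something with over 40 N, if the wrist force passes 120 N, or if a joint passes its speed limit or range.

ROBOT

A 7-joint arm with a two-finger parallel gripper is mounted at the origin on the work surface. World frame = base frame: x ahead of the robot, y to its left, z up, the work surface at z = 0. Lengths are in mm, angles in degrees, forces in N, time in s.
With the tool pointing down it reaches from about 425 to 825 mm from the base axis. Payload 3.6 kg.
Tool frame: the origin (TCP) lies midway between the tips of the shut fingers; the grasp point (between the pads) lies tcp_to_grasp behind it (tcp_to_grasp is the distance from the TCP to the grasp point, in mm); z points along the fingers, y is the direction in which the jaws open and shut (so a half turn about z gives the same grasp; the last joint's range is limited). The gripper opens to 93 mm and grips with 3 to 60 N. Pads are 15 mm wide; open, the fingers measure 128 mm over their backs; the gripper's body (75 mm by 188 mm) begins 65 mm behind the grasp point.
Start: joints at [-1.518, 35.231, -0.722, 81.555, 0.464, 63.22, -2.315], TCP at [649.971, 0.024, 218.64] pointing down, gripper open.
Joint ranges: [-178.69, 178.69], [-17.37, 117.87], [-77.05, 75.6], [15.02, 138.74], [-78.02, 258.01], [0.78, 113.62], [-162.83, 162.83]. Speed limits (degrees/s): [159.86, 159.86, 180, 180, 180, 180, 180].

INTERFACE

Orientations are given as [roll, pitch, yaw] about the fixed x, y, z axes, in that order (R = Rz(yaw) Ry(pitch) Rx(roll)).
In Python, from rig import observe, capture, sign_off, tcp_to_grasp gives the robot as it stands.
- The arm moves only by the shell command python3 -m jog 'ROWS' [OPENING] [FORCE]. ROWS is JSON, a list of rows, each a list of 2 entries, a list of its own where there are three numbers: the shift along the world's x, y, z as a fraction of full scale, then the turn, a rotation vector about the world's x, y, z as a fraction of full scale. A call has 1 to 20 rows; each row is the pose to reach, as a shift and turn from the pose commanded when the call began; what a row does not reach only later rows make up. Full scale, the value 1, is 10 cm for a shift and 90 degrees for a turn. A row lasts 1/10 s, in which the tool goes at most 50 mm and 8.59 degrees, less where a joint would pass 70% of its speed; a pose out of reach is approached as far as the arm can. A call with a number of a shift or a turn outside -1 to 1 is refused whole. A call with a gripper value outside its range is refused whole. OPENING is the closure, from 0 (fully open) to 1 (shut), set as the call begins (- or left out, the last holds). The fingers move at their own pace and stop on an object; FORCE is the grip in N (left out, the last holds). Time passes only in rows, so rows that repeat a pose let the fingers close. It gives the time, the measured TCP pose, the force and the opening at its end, in the units of the state.
- observe(): the state, without advancing time (a new reading comes with each control period).
- capture(name): name is "scene" or "side" or "wrist"; returns a dict with "frame" (480x640x3 uint8, blue, green, red), "fx", "fy", "cx", "cy" (pixels), "R" (3x3) and "t" (3): a world point X has camera coordinates R X + t. Camera axes: x right, y down, z forward; pixel columns grow to the right and rows downward; lengths in mm; the calibration is good to about 2 mm. A picture is of the moment at which its call begins. There is no depth.
- sign_off(): hands the job in, once; it reports no verdict.
The state is a dict: "time_s": time; "joint_positions": joint angles; "qvel": joint speeds; "tau": joint torques, N m; "position": TCP position; "tool_rot": TCP orientation; "force": force on the tool from outside, world axes, zero at the start; "wrist_torque": the same for the moment, N m; "finger_gap": finger opening in mm.
Only numpy, scipy, OpenCV 4.12 (cv2) and the standard library are available. Lean on these libraries where they do the work, as an engineer would, in place of code of your own. Each camera call takes 0.05 s, during which the arm holds its last target. There are 200 camera calls.

## Working session

There is one attempt and no reset: what is moved stays moved. The work goes in short steps, Python scripts to look and compute and a shell command to move; the robot and the scene stay as the last step left them, time stands still between calls to the robot, and variables do not carry over. Pictures are saved under pics/ and viewed, about 8 in all and at most 12, crops included, and the job is handed in when it is done.

```bash
mkdir -p pics
python3 - <<'E'
from rig import *
import cv2,numpy as np,pickle
s=observe();print(s,tcp_to_grasp)
d={}
for n in("scene","side"):
    c=capture(n);d[n]=c;cv2.imwrite(f"pics/{n}0.png",c["frame"]);print(n,c["fx"],c["cx"],c["cy"],(-c["R"].T@c["t"]).round(0),c["R"].round(2).tolist())
pickle.dump(d,open("cams.pkl","wb"))
E
```

```text
{'time_s': 0.0, 'joint_positions': array([-1.51920192, 35.28938511, -0.72322479, 81.64109669,  0.46727359,
       63.22114521, -2.31331614]), 'qvel': array([ 0.02199547,  0.04057482, -0.07034649, -0.0457558 ,  0.00551579,
        0.01747912, -0.07668386]), 'tau': array([ 5.37042069e-04, -4.58937871e+01,  2.08912762e-01, -1.65743172e+01,
       -6.11085235e-02,  2.03703978e-02,  2.53581929e-04]), 'position': array([6.49194846e+02, 5.89571085e-03, 2.17480981e+02]), 'tool_rot': array([-1.79851372e+02,  4.80968292e-03,  9.00078473e+01]), 'force': array([0.08535078, 0.34705857, 0.11519754]), 'wrist_torque': array([-0.00388171,  0.00226771,  0.04268256]), 'finger_gap': 93.09456724893207} 18.8
scene 617.0587881902022 315.77095554658575 244.42939091734831 [1824. -209. 1109.] [[0.17, 0.98, -0.01], [0.61, -0.12, -0.79], [-0.78, 0.13, -0.62]]
side 459.0308869637382 323.20353627713746 233.61864605826443 [  58.  992. 1106.] [[-0.86, -0.51, -0.0], [-0.33, 0.56, -0.76], [0.39, -0.65, -0.65]]
```

View pics/scene0.png

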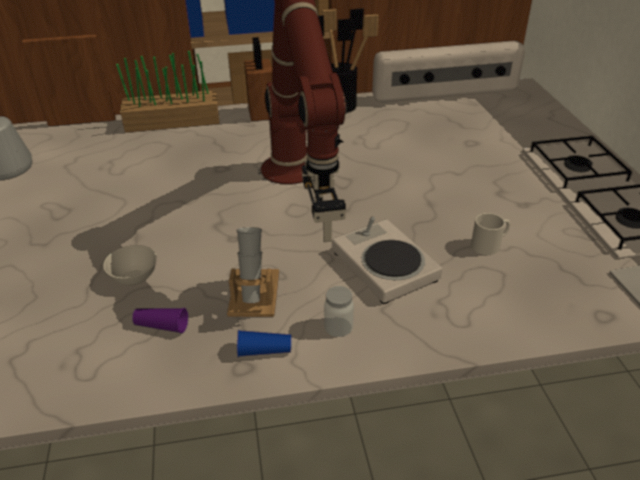

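View pics/side0.png

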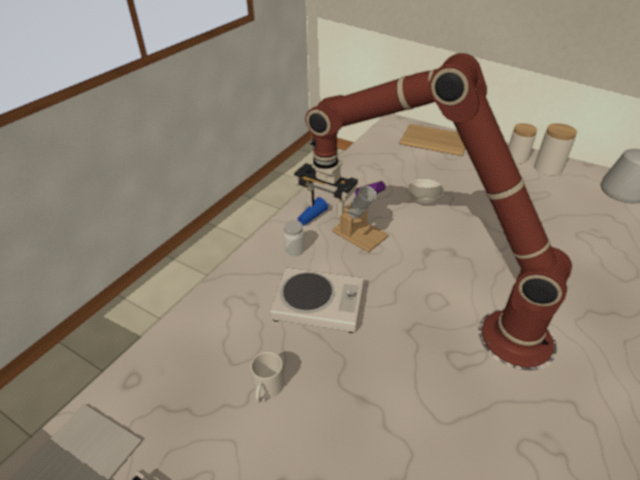

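The scene view shows the grey nested pair in the wooden holder at about (250,262). The look-alikes are the purple beaker at (160,319) and the blue one at (265,344), both lying loose. Only the grey pair fits "steel, nested, leaning holder". The hotplate is at (392,258), its toggle at (371,224). The jar (339,311), mug (488,234) and bowl (131,265) are the bystanders. I'll confirm in an enlarged crop.

Run:
```python
import cv2,numpy as np
a=cv2.imread("pics/scene0.png");b=cv2.imread("pics/side0.png")
r=lambda i,x,y,w,h,k:cv2.resize(i[y:y+h,x:x+w],None,fx=k,fy=k,interpolation=cv2.INTER_CUBIC)
p=r(a,220,215,80,120,5);q=r(a,320,200,133,100,3)
s=r(b,320,170,80,100,3);t=r(b,260,255,133,90,3)
im=np.zeros((600,800,3),np.uint8);im[:600,:400]=p;im[:300,400:799]=q;im[300:570,400:799]=t
cv2.imwrite("pics/crop1.png",np.clip(im*1.5,0,255).astype(np.uint8))
cv2.imwrite("pics/crop2.png",np.clip(r(b,325,170,75,85,7)*1.5,0,255).astype(np.uint8))
```

```text
(no output)
```

View pics/crop1.png

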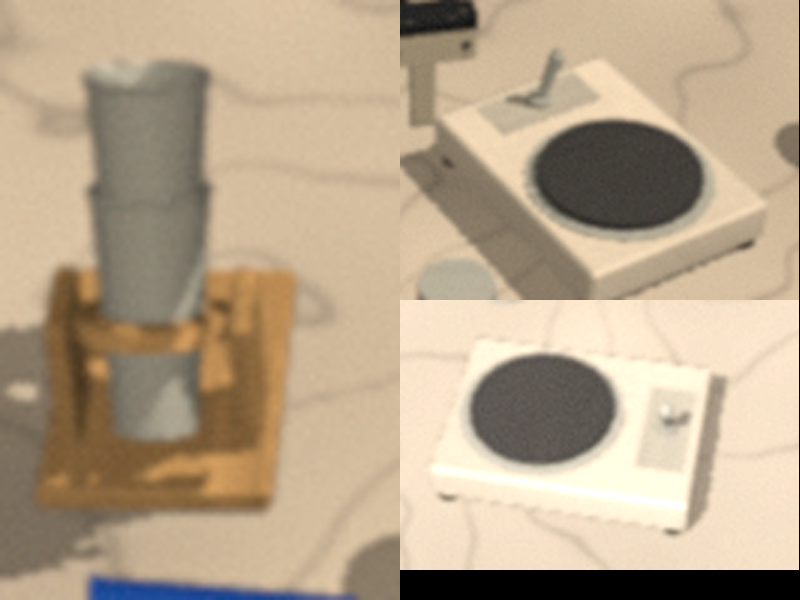

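View pics/crop2.png

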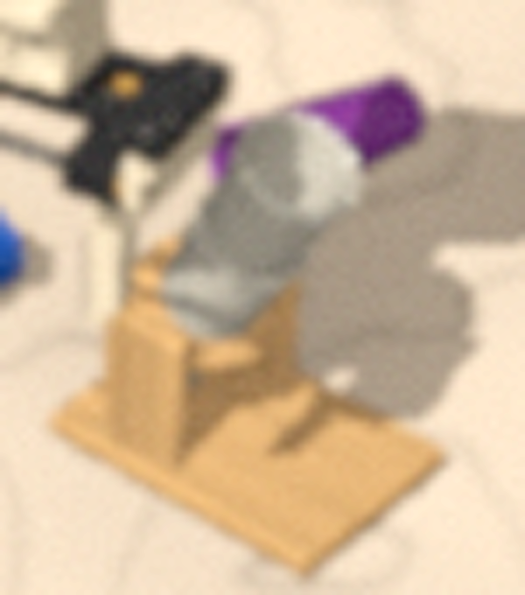

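The left crop confirms it: one grey beaker nested in another, held by the wooden cheeks. The top rim centre is at scene ≈ (249.4,229.6) and side ≈ (368,193.6). Next I'll fit the holder and hotplate poses.

```bash
cat > h.py <<'E'
import numpy as np,pickle,cv2
from scipy.optimize import least_squares
from scipy.spatial.transform import Rotation as Ro
C=pickle.load(open("cams.pkl","rb"))
def proj(c,X):
    p=np.atleast_2d(X)@c["R"].T+c["t"]; return np.c_[c["fx"]*p[:,0]/p[:,2]+c["cx"],c["fy"]*p[:,1]/p[:,2]+c["cy"]]
E
python3 - <<'E'
from h import *
S,D=C["scene"],C["side"]
a=lambda l:np.array([[320+(u-400)/3,200+v/3] for u,v in l])
b=lambda l:np.array([[260+(u-400)/3,255+(v-300)/3] for u,v in l])
P=np.array([[0,0,60],[95,95,50],[95,-95,50],[-165,-95,50],[-165,95,50.]])
# candidates: scene cam from +x looking back: right of image=+y
sc=a([(619,177),(765,205),(590,272),(438,120),(600,60)]); sd=b([(543,408),(435,470),(478,340),(710,370),(690,517)])
W=lambda q:P@Ro.from_euler('z',q[2]).as_matrix().T+[q[0],q[1],0]
w=np.array([2,1,1,1,1])[:,None]
f=lambda q:np.r_[((proj(S,W(q))-sc)*w).ravel(),((proj(D,W(q))-sd)*w).ravel()]
r=least_squares(f,[750,150,0],x_scale=[100,100,.1]);print("hot",r.x[:2],np.degrees(r.x[2]),r.fun.round(1))
q=r.x
for th in(-.42,.42):
    t=np.array([-130,-52*np.sin(th),54+52*np.cos(th)]);t=Ro.from_euler('z',q[2]).as_matrix()@t+[q[0],q[1],0];print("tip",t,proj(S,t),proj(D,t))
# stack
s1=lambda u,v:np.array([220+u/5,215+v/5]); s2=lambda u,v:np.array([325+u/7,170+v/7])
def ax(q,L): 
    z=Ro.from_euler('z',q[3]).as_matrix()@[-np.sin(.45),0,np.cos(.45)]; return q[:3]+L*z
def g(q):
    e=[proj(S,ax(q,183))[0]-s1(147,73),proj(S,ax(q,125))[0]-s1(151,190),proj(S,ax(q,0))[0]-s1(156,427),proj(D,ax(q,183))[0]-s2(300,165)]
    return np.ravel(e)
r=least_squares(g,[750,-150,30,0],x_scale=[100,100,100,.1]);print("stack",r.x[:3],np.degrees(r.x[3]),r.fun.round(1),"rim",ax(r.x,183))
# holder base corners z=0/14
B=np.array([[87.5,-60,0],[87.5,60,0],[-87.5,-60,14],[-87.5,60,14.]])
def k(q):
    X=B@Ro.from_euler('z',q[2]).as_matrix().T+[q[0],q[1],0]
    return np.r_[(proj(S,X)-[s1(38,505),s1(270,509),s1(57,270),s1(296,270)]).ravel(), (proj(D,X[[2,3,1]])-[s2(443,455),s2(305,565),s2(52,425)]).ravel()]
r=least_squares(k,[750,-150,0],x_scale=[100,100,.1]);print("holder",r.x[:2],np.degrees(r.x[2]),r.fun.round(1))
E
```

```text
hot [595.13538077 201.19661492] 19.506915816777088 [-0.2 -6.6  1.3 -1.6  0.   0.7 -1.6 -2.7  0.2 -2.7 -2.3 -2.7 -3.6 -0.8
 -1.3 -2.   0.6 -0.9 -1.4 -2.8]
tip [465.51692498 177.77341752 101.4806249 ] [[373.22338869 216.42842854]] [[347.81003768 291.73091469]]
tip [479.67752653 137.80044664 101.4806249 ] [[360.43448296 220.95641065]] [[350.03251581 281.34128097]]
stack [ 662.18089714 -187.63015876   26.98883227] -10.760500565222097 [-0.2  0.2 -0.3 -0.5  0.1 -0.1 -0.6  0.5] rim [ 583.98185213 -172.76875758  191.770652  ]
holder [ 606.98287155 -178.91510126] -10.614088115440234 [-0.9  0.7 -0.  -0.2  2.8 -1.2 -1.4 -1.3  0.4 -2.1  0.2 -1.  -1.5  0.7]
```

Run:
```python
from h import *
S,D=C["scene"],C["side"]
a=lambda u,v:np.array([320+(u-400)/3,200+v/3])
b=lambda u,v:np.array([260+(u-400)/3,255+(v-300)/3])
for n,p,q in [("plate",(619,177),(543,408)),("bl",(765,205),(435,470)),("br",(590,272),(478,340)),("fr",(438,120),(710,370)),("fl",(600,60),(690,517)),("tip",(557,55),(664,408))]:
    f=lambda X:np.r_[proj(S,X)[0]-a(*p),proj(D,X)[0]-b(*q)]
    r=least_squares(f,[600,200,50],x_scale=100);print(n,r.x.round(0),r.fun.round(1))
    for z in (45,50,60):
        print([least_squares(lambda X:proj(c,[*X,z])[0]-m,[600,200]).x.round(0) for c,m in((S,a(*p)),(D,b(*q)))])
```

```text
plate [595. 200.  50.] [-0.8 -0.4 -0.9  0.5]
[array([591., 204.]), array([597., 193.])]
[array([597., 202.]), array([594., 196.])]
[array([609., 198.]), array([589., 204.])]
bl [648. 318.  43.] [-1.1 -0.5 -1.2  0.6]
[array([653., 319.]), array([645., 316.])]
[array([658., 317.]), array([642., 320.])]
[array([669., 312.]), array([636., 326.])]
br [710. 145.  46.] [ 0.1  0.   0.1 -0.1]
[array([709., 146.]), array([711., 145.])]
[array([714., 144.]), array([708., 149.])]
[array([724., 141.]), array([701., 157.])]
fr [474.  59.  44.] [-0.6 -0.4 -0.7  0.5]
[array([478.,  60.]), array([473.,  57.])]
[array([484.,  59.]), array([471.,  61.])]
[array([497.,  56.]), array([467.,  70.])]
fl [404. 236.  38.] [-0.4 -0.2 -0.4  0.2]
[array([414., 234.]), array([401., 239.])]
[array([421., 232.]), array([400., 243.])]
[array([434., 227.]), array([397., 250.])]
tip [468. 174.  98.] [-0.4 -0.2 -0.4  0.2]
[array([398., 195.]), array([489., 129.])]
[array([405., 193.]), array([487., 133.])]
[array([418., 189.]), array([483., 141.])]
```

```bash
cat >> h.py <<'E'
def tgt(yaw,tilt,flip=1):
    R=Ro.from_euler('z',yaw).as_matrix()
    z=-R@[-np.sin(tilt),0,np.cos(tilt)]; y=flip*R@[0,1.,0]; return np.c_[np.cross(y,z),y,z]
def move(p,R):
    from rig import observe
    s=observe(); R0=Ro.from_euler('xyz',s["tool_rot"],degrees=True)
    rv=(Ro.from_matrix(R)*R0.inv()).as_rotvec(degrees=True)
    print("t",s["time_s"],"shift",((p-s["position"])/100).round(3),"turn",(rv/90).round(3),"force",s["force"].round(1),"gap",round(s["finger_gap"],1))
E
python3 - <<'E'
from h import *
o=np.array([662,-187.6,29.]);yw=np.radians(-10.7)
for fl in(1,-1):
    R=tgt(yw,.45,fl); move(o-R[:,2]*235,R)
E
```

```text
t 0.1 shift [-0.877 -1.687  0.23 ] turn [-0.238 -0.199  0.865] force [-0.  -0.5  0.7] gap 93.1
t 0.1 shift [-0.877 -1.687  0.23 ] turn [ 0.207 -0.252 -1.098] force [-0.  -0.5  0.7] gap 93.1
```

```bash
python3 -m jog '[[[-0.3,-0.3,0.4],[-0.05,-0.04,0.17]],[[-0.5,-0.5,0.4],[-0.1,-0.08,0.35]],[[-0.6,-0.7,0.4],[-0.14,-0.12,0.52]],[[-0.7,-0.85,0.4],[-0.19,-0.16,0.69]],[[-0.8,-0.95,0.4],[-0.238,-0.199,0.865]],[[-0.8,-0.95,0.4],[-0.238,-0.199,0.865]],[[-0.8,-0.95,0.4],[-0.238,-0.199,0.865]],[[-0.8,-0.95,0.4],[-0.238,-0.199,0.865]],[[-0.8,-0.95,0.4],[-0.238,-0.199,0.865]],[[-0.8,-0.95,0.4],[-0.238,-0.199,0.865]],[[-0.8,-0.95,0.4],[-0.238,-0.199,0.865]],[[-0.8,-0.95,0.4],[-0.238,-0.199,0.865]]]' 0
python3 - <<'E'
from h import *
o=np.array([662,-187.6,29.]);yw=np.radians(-10.7)
R=tgt(yw,.45,1); move(o-R[:,2]*250,R)
E
```

```text
time_s: 1.3
position: [569.9, -95.2, 258.5]
tool_rot: [179.8, 25.7, 169.1]
force: [-0.2, -0.1, -0.4]
finger_gap: 92.9
t 1.3 shift [-0.147 -0.722 -0.044] turn [-0.002 -0.     0.001] force [-0.2 -0.1 -0.4] gap 92.9
```

```bash
python3 -m jog '[[[-0.05,-0.35,0],[0,0,0]],[[-0.15,-0.72,-0.04],[0,0,0]],[[-0.15,-0.72,-0.04],[0,0,0]],[[-0.15,-0.72,-0.04],[0,0,0]],[[-0.15,-0.72,-0.04],[0,0,0]]]'
python3 - <<'E'
from h import *
from rig import *
o=np.array([662,-187.6,29.]);yw=np.radians(-10.7)
R=tgt(yw,.45,1); move(o-R[:,2]*250,R)
c=capture("wrist");s=capture("side");pickle.dump({"w":c,"s":s},open("w1.pkl","wb"))
z=-R[:,2]
print((-c["R"].T@c["t"]).round(0),c["fx"],"rim",proj(c,o+183*z),"lrim",proj(c,o+125*z))
im=c["frame"].copy()
a=np.linspace(0,6.28,60)
for L,rr,col in((183,31,(0,0,255)),(125,31,(0,255,0))):
    pts=o+L*z+rr*(np.cos(a)[:,None]*R[:,0]+np.sin(a)[:,None]*R[:,1])
    for p in proj(c,pts): cv2.circle(im,tuple(int(v) for v in p),0,col,-1)
cv2.imwrite("pics/w1.png",np.clip(im*1.3,0,255).astype(np.uint8))
E
```

```text
time_s: 1.8
position: [555.8, -165.2, 254.9]
tool_rot: [179.8, 25.8, 169.3]
force: [0.1, 0.6, 0.9]
finger_gap: 92.9
t 1.8 shift [-0.006 -0.022 -0.007] turn [-0.002  0.001 -0.001] force [0.1 0.6 0.9] gap 92.9
[ 413. -139.  370.] 394.21832435851957 rim [[311.94931891 253.45136996]] lrim [[312.50031787 228.99651213]]
```

View pics/w1.png

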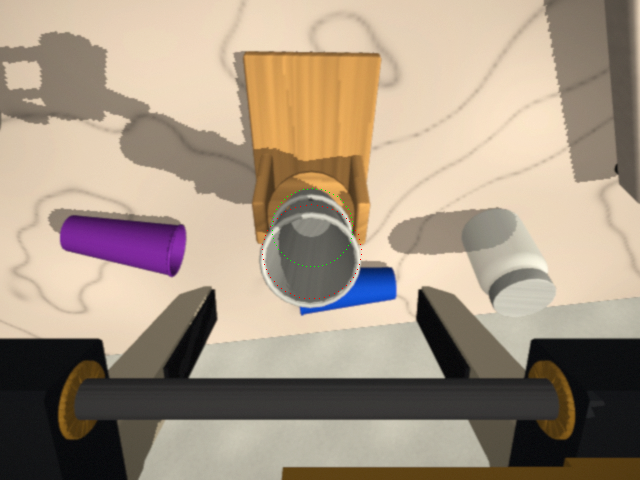

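The wrist view shows the beaker mouth centred at about (310.5,259), between the fingers at u=216 and 417. The prediction was (312,253.5). I'll refine with all three views.

Run:
```python
from h import *
from rig import observe
w=pickle.load(open("w1.pkl","rb"))["w"];S,D=C["scene"],C["side"]
print("cx",w["cx"],w["cy"],w["R"].round(2).tolist())
obs=[(S,(249.4,229.6)),(D,(367.9,193.6)),(w,(310.5,259))]
f=lambda X:np.r_[[ (proj(c,X)[0]-m)*(np.linalg.norm(c["R"]@X+c["t"])/c["fx"])/s for (c,m),s in zip(obs,(3,3,1.5))]].ravel()
r=least_squares(f,[584,-172,192.],x_scale=100);print("rim",r.x.round(1),r.fun.round(1))
s=observe();R=Ro.from_euler('xyz',s["tool_rot"],degrees=True).as_matrix()
print("rim in tool",(R.T@(r.x-s["position"])).round(1))
# fingertip projection check
for y in(-46,46): print(proj(w,s["position"]+R@[0,y,0]))
print("axis down 116 point",proj(w,r.x+R[:,2]*122),proj(w,r.x+R[:,2]*58))
```

```text
cx 316.203230604629 240.43557911416806 [[0.18, 0.98, 0.0], [0.72, -0.14, 0.68], [0.67, -0.12, -0.73]]
rim [ 585.7 -173.9  195.2] [-0.6 -0.4 -1.  -0.8  0.2 -0.7]
rim in tool [-2.  -3.6 67.3]
[[217.43564632 301.74551123]]
[[416.09961135 301.70520452]]
axis down 116 point [[312.68200833 213.44647958]] [[311.91446057 232.28953852]]
```

Run:
```python
from h import *
from rig import observe
s=observe();R=Ro.from_euler('xyz',s["tool_rot"],degrees=True).as_matrix()
for v in([-2,-3.6,0],[-2,-3.6,50],[-2,-3.6,114]): print((R@v/100).round(3))
```

```text
[ 0.011 -0.039  0.009]
[ 0.225 -0.077 -0.442]
[ 0.499 -0.127 -1.018]
```

```bash
python3 -m jog '[[[0.01,-0.039,0.01],[0,0,0]],[[0.12,-0.058,-0.21],[0,0,0]],[[0.225,-0.077,-0.44],[0,0,0]],[[0.29,-0.09,-0.57],[0,0,0]],[[0.35,-0.1,-0.71],[0,0,0]],[[0.42,-0.113,-0.85],[0,0,0]],[[0.49,-0.126,-1.0],[0,0,0]],[[0.49,-0.126,-1.0],[0,0,0]],[[0.49,-0.126,-1.0],[0,0,0]]]' 0
python3 - <<'E'
from h import *
from rig import *
s=observe();R=Ro.from_euler('xyz',s["tool_rot"],degrees=True).as_matrix()
print("rim in tool",(R.T@(np.array([585.7,-173.9,195.2])-s["position"])).round(1))
c=capture("wrist");d=capture("side")
a=cv2.resize(c["frame"][150:450,120:520],None,fx=1,fy=1); b=cv2.resize(d["frame"][150:250,315:415],(400,400),interpolation=cv2.INTER_CUBIC)
im=np.zeros((400,800,3),np.uint8);im[:300,:400]=a;im[:,400:]=b
cv2.imwrite("pics/g1.png",np.clip(im*1.4,0,255).astype(np.uint8))
E
```

```text
time_s: 2.8
position: [604.1, -179.3, 154.6]
tool_rot: [179.9, 25.8, 169.3]
force: [-0.9, -0.2, 0.5]
finger_gap: 92.8
rim in tool [ -0.5   1.9 -44.9]
```

View pics/g1.png

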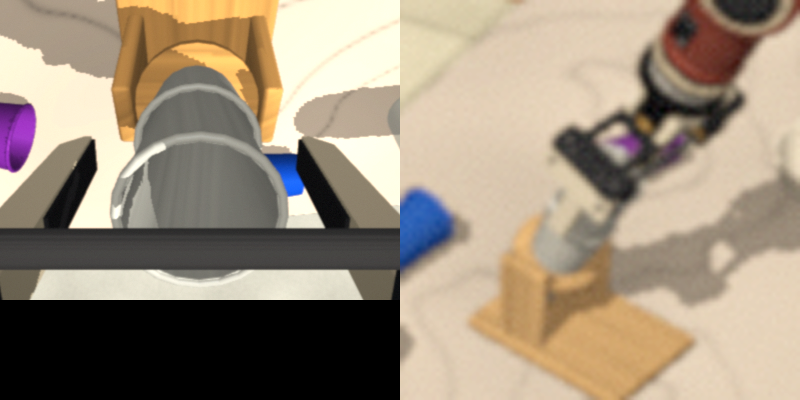

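The left crop shows the rim at u≈319 against the finger midpoint u≈317, with fingertips past the rim and clear of the lower beaker. The mismatch is about 1 mm, so I'll close.

```bash
python3 -m jog '[[[0.003,0.013,0],[0,0,0]],[[0.003,0.013,0],[0,0,0]],[[0.003,0.013,0],[0,0,0]],[[0.003,0.013,0],[0,0,0]],[[0.003,0.013,0],[0,0,0]],[[0.003,0.013,0],[0,0,0]],[[0.003,0.013,0],[0,0,0]],[[0.003,0.013,0],[0,0,0]],[[0.003,0.013,0],[0,0,0]],[[0.003,0.013,0],[0,0,0]]]' 1 45
python3 -c "
from h import *
from rig import *
s=observe();print(s['force'],s['wrist_torque'],(Ro.from_euler('xyz',s['tool_rot'],degrees=True).as_matrix()[:,2]).round(3))"
```

```text
time_s: 3.9
position: [604.3, -178.3, 154.8]
tool_rot: [179.9, 25.8, 169.3]
force: [-1.1, 0.6, 2.3]
finger_gap: 61.0
[-1.08907154  0.60642862  2.31335791] [0.16492314 0.41515176 0.05359495] [ 0.428 -0.079 -0.9  ]
```

```bash
python3 -m jog '[[[-0.021,0.004,0.045],[0,0,0]],[[-0.043,0.008,0.09],[0,0,0]],[[-0.064,0.012,0.135],[0,0,0]],[[-0.086,0.016,0.18],[0,0,0]],[[-0.107,0.02,0.225],[0,0,0]],[[-0.128,0.024,0.27],[0,0,0]],[[-0.15,0.028,0.315],[0,0,0]],[[-0.171,0.032,0.36],[0,0,0]]]'
python3 -c "
from h import *
from rig import *
s=observe();print(s['force'],s['wrist_torque'],s['finger_gap'])"
```

```text
time_s: 4.7
position: [586.4, -174.9, 190.9]
tool_rot: [179.9, 25.7, 169.3]
force: [0.2, 0.2, -1.8]
finger_gap: 60.8
[ 0.1788349   0.19943865 -1.84805181] [0.21716474 0.44899717 0.02685015] 60.84734403695349
```

```bash
python3 -m jog '[[[-0.043,0.008,0.09],[0,0,0]],[[-0.086,0.016,0.18],[0,0,0]],[[-0.128,0.024,0.27],[0,0,0]],[[-0.171,0.032,0.36],[0,0,0]],[[-0.214,0.04,0.45],[0,0,0]],[[-0.257,0.048,0.54],[0,0,0]],[[-0.3,0.056,0.63],[0,0,0]],[[-0.3,0.056,0.9],[0,0,0]],[[-0.3,0.056,0.9],[0,0,0]]]'
python3 - <<'E'
from h import *
from rig import *
s=observe();print(s['force'],s['finger_gap'])
c=capture("wrist");d=capture("scene")
im=np.zeros((480,800,3),np.uint8);im[:300,:400]=c["frame"][150:450,120:520];im[:400,400:]=cv2.resize(d["frame"][160:320,180:340],(400,400),interpolation=cv2.INTER_CUBIC)
cv2.imwrite("pics/p1.png",np.clip(im*1.4,0,255).astype(np.uint8))
for yw in(19.5,-10):
  move(np.array([560,100,290]),tgt(np.radians(yw),0))
E
```

```text
time_s: 5.6
position: [559.5, -169.8, 285.0]
tool_rot: [179.9, 26.3, 169.3]
force: [0.8, 0.3, -0.3]
finger_gap: 60.9
[ 0.78034503  0.34173334 -0.26470763] 60.92785156937186
t 5.7 shift [0.03  2.696 0.091] turn [-0.023  0.289  0.33 ] force [ 0.8 -0.1 -1.7] gap 61.2
t 5.7 shift [0.03  2.696 0.091] turn [0.051 0.282 0.008] force [ 0.8 -0.1 -1.7] gap 61.2
```

View pics/p1.png

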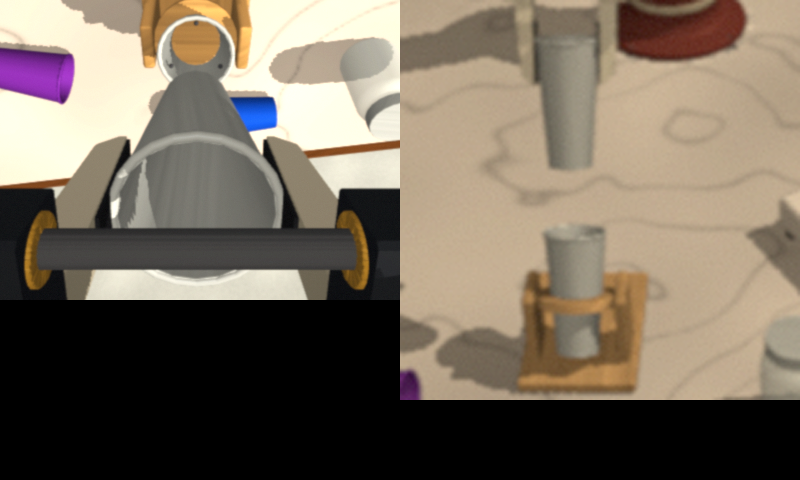

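The pull worked: the right crop shows the lower beaker empty in the holder and the top beaker hanging straight in the fingers. The rim is where it was in the wrist view, so there was no slip. Now upright and over to the plate.

```bash
python3 -m jog '[[[0,0.1,0.1],[0,0.03,0.033]],[[0,0.3,0.15],[-0.005,0.07,0.08]],[[0,0.5,0.25],[-0.01,0.12,0.13]],[[0,0.7,0.25],[-0.015,0.17,0.2]],[[0,0.85,0.25],[-0.02,0.23,0.26]],[[0,0.95,0.25],[-0.023,0.289,0.33]],[[0,1,0.25],[-0.023,0.289,0.33]],[[0,1,0.25],[-0.023,0.289,0.33]]]'
python3 -m jog '[[[0.05,0.2,0],[0,0,0]],[[0.1,0.45,0],[0,0,0]],[[0.15,0.7,0],[0,0,0]],[[0.2,0.9,0],[0,0,0]],[[0.2,1,0],[0,0,0]]]'
python3 -m jog '[[[0.05,0.25,0],[0,0,0]],[[0.07,0.5,0],[0,0,0]],[[0.1,0.7,0],[0,0,0]],[[0.13,0.9,0],[0,0,0]],[[0.13,1,0],[0,0,0]]]'
python3 - <<'E'
from h import *
move(np.array([560,201,310]),tgt(np.radians(19.5),0))
E
```

```text
time_s: 6.5
position: [556.8, -68.5, 304.0]
tool_rot: [179.9, -0.1, -160.5]
force: [-0.1, 0.8, -1.4]
finger_gap: 61.0
time_s: 7.0
position: [576.5, 31.8, 305.5]
tool_rot: [180.0, 0.0, -160.5]
force: [0.5, -0.1, -2.0]
finger_gap: 60.6
time_s: 7.5
position: [589.6, 131.1, 305.4]
tool_rot: [180.0, -0.0, -160.5]
force: [-0.2, -0.7, -2.2]
finger_gap: 60.7
t 7.5 shift [-0.296  0.699  0.046] turn [-0. -0.  0.] force [-0.2 -0.7 -2.2] gap 60.7
```

Run:
```python
from h import *
from rig import *
c=capture("wrist");pickle.dump(c,open("w2.pkl","wb"))
print((-c["R"].T@c["t"]).round(0))
im=c["frame"].copy();a=np.linspace(0,6.28,90);o=[596,201,60]
for p in proj(c,np.c_[o[0]+75*np.cos(a),o[1]+75*np.sin(a),60+0*a]): cv2.circle(im,tuple(int(v) for v in p),0,(0,0,255),-1)
print(proj(c,o))
cv2.imwrite("pics/w2.png",np.clip(im*1.4,0,255).astype(np.uint8))
```

```text
[514. 104. 472.]
[[375.35666512 226.77117456]]
```

View pics/w2.png

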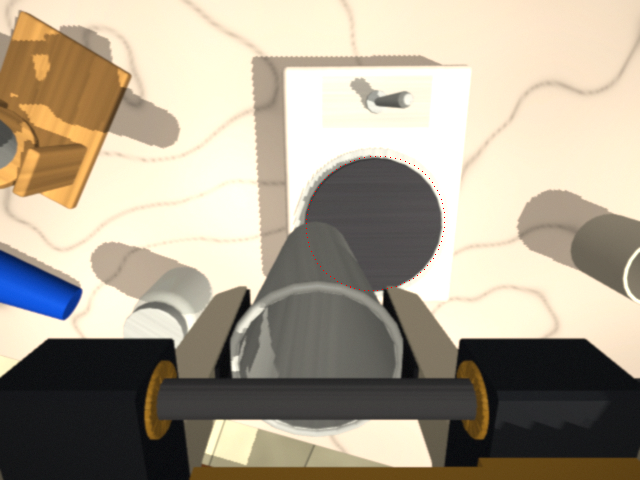

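The wrist view shows the dark plate centred at about (374,224), against a prediction of (375.4,226.8). The hotplate edges are square to the tool within about 1°, and the toggle tip is at (405,100), on the +y side (off).

Run:
```python
from h import *
c=pickle.load(open("w2.pkl","rb"))
at=lambda m,z:least_squares(lambda X:proj(c,[*X,z])[0]-m,[600,200]).x
p=at((374,224),60);print("plate",p,"edge yaw",np.degrees(np.arctan2(*(at((470,66),50)-at((286,69),50))[::-1]))-90, "side",at((286,69),50),at((470,66),50))
print("tip",at((405,100),101.5))
move(np.array([*p,200]),tgt(np.radians(19.5),0))
```

```text
plate [593.61725072 198.45754098] edge yaw 20.382101635183034 side [477.74634891  59.47696325] [414.46279747 229.80414515]
tip [470.96496037 172.34488568]
t 7.55 shift [ 0.044  0.657 -1.056] turn [-0.001 -0.    -0.001] force [ 0.9  1.4 -1.3] gap 60.8
```

```bash
python3 -m jog '[[[0.03,0.25,0],[0,0,0]],[[0.05,0.5,0],[0,0,0]],[[0.065,0.667,-0.1],[0,0,0]],[[0.065,0.667,-0.4],[0,0,0]],[[0.065,0.667,-0.7],[0,0,0]],[[0.065,0.667,-0.95],[0,0,0]],[[0.065,0.667,-1],[0,0,0]],[[0.065,0.667,-1],[0,0,0]]]'
python3 -m jog '[[[0,0,-0.15],[0,0,0]],[[0,0,-0.3],[0,0,0]],[[0,0,-0.4],[0,0,0]],[[0,0,-0.48],[0,0,0]],[[0,0,-0.52],[0,0,0]],[[0,0,-0.55],[0,0,0]],[[0,0,-0.55],[0,0,0]],[[0,0,-0.55],[0,0,0]]]'
python3 - <<'E'
from h import *
move(np.array([596,199.5,141]),tgt(np.radians(19.5),0))
E
```

```text
time_s: 8.35
position: [596.4, 195.8, 204.6]
tool_rot: [-180.0, -0.2, -160.6]
force: [0.3, -0.5, -0.5]
finger_gap: 61.0
time_s: 9.15
position: [597.0, 197.4, 151.1]
tool_rot: [180.0, 0.0, -160.5]
force: [-0.7, -1.3, -1.2]
finger_gap: 60.8
t 9.15 shift [-0.01   0.021 -0.101] turn [-0.001  0.     0.   ] force [-0.7 -1.3 -1.2] gap 60.8
```

```bash
python3 -m jog '[[[-0.01,0.015,-0.02],[0,0,0]],[[-0.01,0.015,-0.04],[0,0,0]],[[-0.01,0.015,-0.05],[0,0,0]],[[-0.01,0.015,-0.06],[0,0,0]],[[-0.01,0.015,-0.07],[0,0,0]],[[-0.01,0.015,-0.07],[0,0,0]],[[-0.01,0.015,-0.07],[0,0,0]]]'
python3 - <<'E'
from h import *
from rig import *
d=capture("side");c=capture("scene")
im=np.zeros((400,800,3),np.uint8);im[:,:400]=cv2.resize(d["frame"][230:330,255:355],(400,400),interpolation=cv2.INTER_CUBIC);im[:,400:]=cv2.resize(c["frame"][190:290,340:440],(400,400),interpolation=cv2.INTER_CUBIC)
cv2.imwrite("pics/l1.png",np.clip(im*1.4,0,255).astype(np.uint8))
print(observe()["force"],observe()["position"])
E
```

```text
time_s: 9.85
position: [595.7, 198.7, 143.6]
tool_rot: [180.0, -0.0, -160.5]
force: [-1.1, 0.1, -1.6]
finger_gap: 60.9
[ 0.54171401  0.26776218 -1.26346198] [595.72206084 198.75286585 143.71683817]
```

View pics/l1.png

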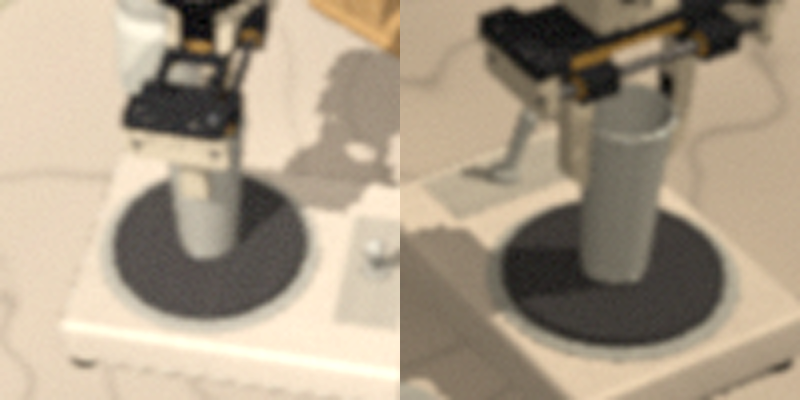

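The beaker foot is just above the plate. It sits at (208,245) against plate centre (210,248) in the left crop, and (612,268) against (612,275) in the right. Well centred. Lowering to contact.

```bash
python3 -m jog '[[[0,0,-0.01],[0,0,0]],[[0,0,-0.02],[0,0,0]],[[0,0,-0.03],[0,0,0]],[[0,0,-0.03],[0,0,0]],[[0,0,-0.03],[0,0,0]]]'
python3 -c "
from rig import *
for i in range(1): print(observe()['force'],observe()['wrist_torque'])"
python3 -m jog '[[[0,0,-0.005],[0,0,0]],[[0,0,-0.01],[0,0,0]],[[0,0,-0.01],[0,0,0]],[[0,0,-0.01],[0,0,0]]]'
```

```text
time_s: 10.45
position: [596.2, 198.9, 141.5]
tool_rot: [180.0, 0.1, -160.5]
force: [-1.0, -0.9, 4.5]
finger_gap: 60.8
[-1.01335328 -0.86200422  4.54298993] [ 0.02035495  0.02000285 -0.00390167]
time_s: 10.85
position: [596.6, 199.1, 141.5]
tool_rot: [180.0, 0.2, -160.5]
force: [-0.3, -1.0, 8.6]
finger_gap: 61.3
```

Contact is made: force went from −1.5 N to +8.6 N. I'll ease off slightly, then open.

```bash
python3 -m jog '[[[0,0,0.01],[0,0,0]],[[0,0,0.015],[0,0,0]],[[0,0,0.015],[0,0,0]],[[0,0,0.015],[0,0,0]]]' - 6
python3 -m jog '[[[0,0,0],[0,0,0]],[[0,0,0],[0,0,0]],[[0,0,0],[0,0,0]],[[0,0,0],[0,0,0]],[[0,0,0],[0,0,0]],[[0,0,0],[0,0,0]],[[0,0,0],[0,0,0]],[[0,0,0],[0,0,0]]]' 0
python3 -m jog '[[[0,0,0.05],[0,0,0]],[[0,0,0.15],[0,0,0]],[[0,0,0.3],[0,0,0]],[[0,0,0.5],[0,0,0]],[[0,0,0.7],[0,0,0]],[[0,0,0.9],[0,0,0]],[[0,0,1],[0,0,0]],[[0,0,1],[0,0,0]]]'
python3 - <<'E'
from h import *
from rig import *
c=capture("wrist");d=capture("side")
im=np.zeros((480,800,3),np.uint8);im[:]=0;im[:,:500]=c["frame"][:,70:570];im[:300,500:]=cv2.resize(d["frame"][230:330,265:365],(300,300))
cv2.imwrite("pics/r1.png",np.clip(im*1.4,0,255).astype(np.uint8));pickle.dump(c,open("w3.pkl","wb"))
print(observe()["position"])
E
```

```text
time_s: 11.25
position: [595.8, 198.8, 141.1]
tool_rot: [180.0, -0.0, -160.5]
force: [0.8, 0.4, 2.3]
finger_gap: 62.4
time_s: 12.05
position: [595.7, 198.7, 141.2]
tool_rot: [180.0, -0.0, -160.5]
force: [0.4, -0.4, -0.9]
finger_gap: 92.8
time_s: 12.85
position: [596.5, 199.4, 243.3]
tool_rot: [179.9, 0.2, -160.5]
force: [0.6, -0.8, 0.9]
finger_gap: 93.0
[595.38595844 198.43553412 240.73234142]
```

View pics/r1.png

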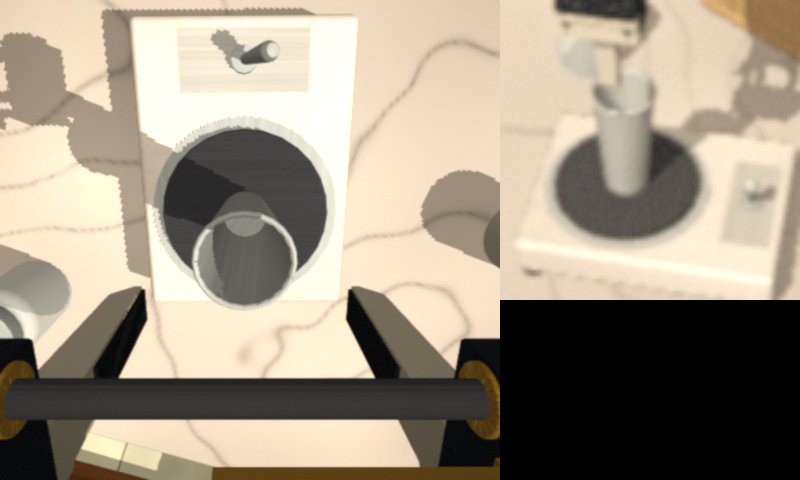

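The beaker stands free, upright and centred: foot at (245,215) in the left crop, plate centre about (245,208). The toggle is still off, tip at (271,50) in the crop, which is (341,50) in the full frame. Now the toggle.

Run:
```python
from h import *
c=pickle.load(open("w3.pkl","rb"))
at=lambda m,z:least_squares(lambda X:proj(c,[*X,z])[0]-m,[600,200]).x
print("tip",at((341,50),101),"pivot",at((312,62),56),"front corners",at((202,17),50),at((427,17),50))
yw=np.radians(20);R=Ro.from_euler('z',yw).as_matrix()
o=np.array([596.,199.5,0])
print("tip pred",o+R@[-130,21,101.5],"front corner pred",o+R@[-165,-95,50],o+R@[-165,95,50])
for p in([-130,65,180],[-130,65,80],[-130,13,80]): print(o+R@p); move(o+R@p,tgt(yw,0))
```

```text
tip [469.78541837 173.00882082] pivot [478.91443235 153.81867217] front corners [476.41120019  58.09017945] [415.24880507 230.53645175]
tip pred [466.65753629 174.7709264  101.5       ] front corner pred [473.44263119  53.79587738  50.        ] [408.45880395 232.33747533  50.        ]
[451.60864998 216.11740172 180.        ]
t 12.95 shift [-1.438  0.177 -0.607] turn [ 0.    -0.001  0.006] force [-0.3 -0.3 -0.5] gap 92.8
[451.60864998 216.11740172  80.        ]
t 12.95 shift [-1.438  0.177 -1.607] turn [ 0.    -0.001  0.006] force [-0.3 -0.3 -0.5] gap 92.8
[469.39369743 167.25338544  80.        ]
t 12.95 shift [-1.26  -0.312 -1.607] turn [ 0.    -0.001  0.006] force [-0.3 -0.3 -0.5] gap 92.8
```

```bash
python3 -m jog '[[[-0.2,0.03,0],[0,0,0]],[[-0.5,0.06,0],[0,0,0]],[[-0.8,0.1,0],[0,0,0]],[[-0.95,0.12,0],[0,0,0]],[[-1,0.13,0],[0,0,0]]]' 1 20
python3 -m jog '[[[-0.2,0.02,0],[0,0,0]],[[-0.4,0.04,0],[0,0,0]],[[-0.4,0.04,-0.2],[0,0,0]],[[-0.4,0.04,-0.5],[0,0,0]],[[-0.4,0.04,-0.8],[0,0,0]],[[-0.4,0.04,-0.8],[0,0,0]],[[-0.4,0.04,-0.8],[0,0,0]]]'
python3 - <<'E'
from h import *
for p in([455,215,80],[473,165,80]): move(np.array(p),tgt(np.radians(20),0))
E
```

```text
time_s: 13.45
position: [493.4, 211.8, 240.4]
tool_rot: [180.0, -0.2, -160.4]
force: [-0.3, 0.7, 0.2]
finger_gap: 57.7
time_s: 14.15
position: [456.1, 215.7, 160.9]
tool_rot: [179.9, -0.1, -160.5]
force: [0.3, 0.0, 0.9]
finger_gap: 2.4
t 14.15 shift [-0.011 -0.007 -0.809] turn [-0.    -0.001  0.006] force [0.3 0.  0.9] gap 2.4
t 14.15 shift [ 0.169 -0.507 -0.809] turn [-0.    -0.001  0.006] force [0.3 0.  0.9] gap 2.4
```

```bash
python3 -m jog '[[[0,0,-0.3],[0,0,0]],[[0,0,-0.6],[0,0,0]],[[0,0,-0.8],[0,0,0]],[[0,0,-0.8],[0,0,0]],[[0,0,-0.8],[0,0,0]],[[0.03,-0.1,-0.8],[0,0,0]],[[0.05,-0.16,-0.8],[0,0,0]],[[0.07,-0.22,-0.8],[0,0,0]],[[0.095,-0.28,-0.8],[0,0,0]],[[0.115,-0.34,-0.8],[0,0,0]],[[0.135,-0.4,-0.8],[0,0,0]],[[0.15,-0.45,-0.8],[0,0,0]],[[0.17,-0.5,-0.8],[0,0,0]],[[0.17,-0.5,-0.8],[0,0,0]],[[0.17,-0.5,-0.8],[0,0,0]]]'
python3 -m jog '[[[-0.07,0.2,0],[0,0,0]],[[-0.14,0.4,0],[0,0,0]],[[-0.14,0.4,0.3],[0,0,0]],[[-0.14,0.4,0.6],[0,0,0]],[[-0.14,0.4,1],[0,0,0]],[[-0.14,0.4,1],[0,0,0]],[[-0.14,0.4,1],[0,0,0]]]'
python3 -m jog '[[[0,0,0.3],[0,0,0]],[[0,0,0.6],[0,0,0]],[[0,0,0.9],[0,0,0]],[[0,0,0.9],[0,0,0]],[[0,0,0.9],[0,0,0]]]'
python3 - <<'E'
from h import *
from rig import *
c=capture("scene");d=capture("side")
im=np.zeros((600,800,3),np.uint8);im[:300]=cv2.resize(c["frame"][180:330,60:460],(800,300),interpolation=cv2.INTER_CUBIC);im[300:,:400]=cv2.resize(d["frame"][230:330,260:393],(400,300),interpolation=cv2.INTER_CUBIC);im[300:,400:]=cv2.resize(c["frame"][190:290,320:453],(400,300),interpolation=cv2.INTER_CUBIC)
cv2.imwrite("pics/f1.png",np.clip(im*1.4,0,255).astype(np.uint8))
E
```

```text
time_s: 15.65
position: [472.6, 165.6, 81.1]
tool_rot: [180.0, -0.0, -160.5]
force: [0.2, 0.3, -0.1]
finger_gap: 0.7
time_s: 16.35
position: [458.8, 206.1, 181.8]
tool_rot: [180.0, 0.1, -160.5]
force: [-0.4, -0.5, -0.1]
finger_gap: 0.4
time_s: 16.85
position: [458.1, 205.3, 270.0]
tool_rot: [180.0, -0.1, -160.5]
force: [-0.3, 0.4, -1.2]
finger_gap: 0.7
```

View pics/f1.png

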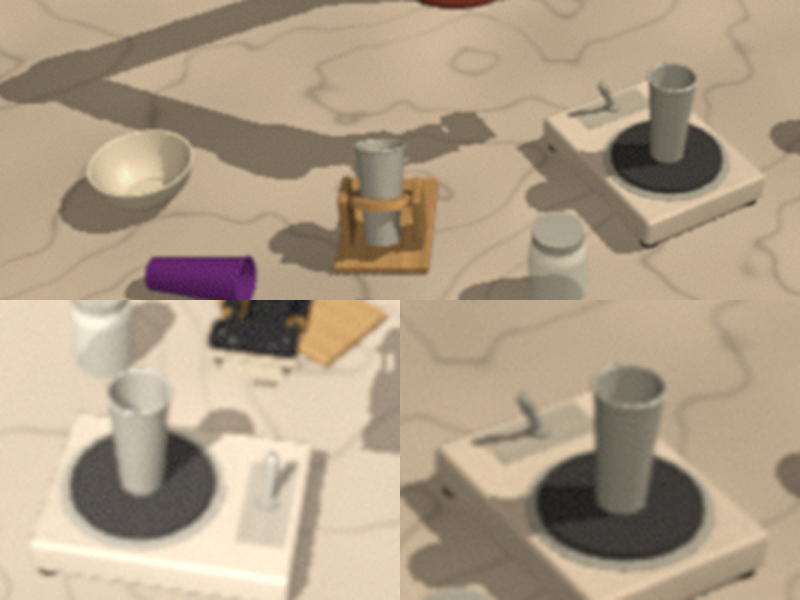

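The toggle now leans to the other side: tip at about (362,223) in scene pixels, against (360,221) predicted for on. The beaker stands upright at the middle of the plate, and the arm is clear.

```bash
python3 -c "
from rig import *
print(sign_off())"
```

```text
the job is handed in; nothing more can be done
None
```

The job is done and handed in at about 17 s of the 58 s allowed. I pulled the top beaker out along its leaning axis and set it upright on the hotplate. After letting go and checking that it stood, I flipped the toggle with the shut fingers.

- **Beaker:** the last pictures show it standing upright and free near the middle of the plate. The foot was within a few millimetres of the plate centre as measured. My estimates of that centre disagreed by up to about 7 mm, and I used an average. Contact force at set-down was under about 10 N.
- **Toggle:** its tip is at about (362,223) in the scene picture, against (360,221) predicted for on.
- **Surroundings:** the holder, jar, bowl and purple beaker look unmoved. The mug and blue beaker were outside the last crops, but the arm never went near either.
- **Other disagreements:** the scene and side cameras placed the plate about 10 mm too low, so I relied on the wrist camera and felt for contact instead. No check failed.

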